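Load the spice-bottle ramp

ROBOT

A 6-joint arm with a two-finger parallel gripper is mounted at the origin on the work surface. World frame = base frame: x ahead of the robot, y to its left, z up, the work surface at z = 0. Lengths are in mm, angles in rad, forces in N, time in s.
With the tool pointing down it reaches from about 350 to 875 mm from the base axis. Payload 4.2 kg.
Tool frame: the origin (TCP) lies midway between the tips of the shut fingers; the grasp point (between the pads) lies 19 mm behind it; z points along the fingers, y is the line along which they close (so a half turn about z gives the same grasp; the last joint's range is limited). The gripper opens to 85 mm and grips with 20 to 120 N. Pads are 22 mm wide; open, the fingers measure 114 mm over their backs; the gripper's body (76 mm by 85 mm) begins 54 mm behind the grasp point. The pads swing forward as they close: fully open they stand 13 mm farther back than shut.
Start: joints at [-0.898, 0.385, 0.008, 0, -1.194, -0.259], TCP at [251.32, -572.222, 231.312] pointing down, gripper open.
Joint ranges: [-3.14, 3.14], [-1.21, 2.06], [-1.07, 1.41], [-3.16, 2.05], [-2.99, -0.16], [-3.1, 3.1]. Speed limits (rad/s): [2.79, 2.79, 3.14, 3.14, 3.14, 3.14].

INTERFACE

Orientations are given as a unit quaternion [x, y, z, w].
In Python, from bench import arm gives the robot as it stands.
- The arm moves only by the tool send_rows, never from a script. Its argument "targets" is a list of rows, each an object of numbers: "gripper": the gripper command: -1 is fully open, 1 is shut, values between are in proportion; "x", "y", "z": the shift along the tool's x, y, z in cm; "ax", "ay", "az": the turn, a rotation vector about the tool's x, y, z in degrees. A call has 1 to 5 rows; each row shifts and turns the commanded pose from where the row before left it, along the tool's axes as they then stand; what a row does not reach is not made up. A row lasts 1/12 s, in which the tool goes at most 41.7 mm and 7.16 degrees, less where a joint would pass 70% of its speed; a pose out of reach is approached as far as the arm can. A call is refused whole if a number of a shift passes 4.17 or a number of a turn 7.16, either way. A call with a gripper value outside its range is refused whole. The fingers move at their own pace and stop on an object; the grip force is fixed at half the most. Time passes only in rows, so rows that do not move let the fingers close. It gives the time, the measured TCP pose, the force, the opening and the grip force at its end, in the units of the state.
- arm.read_state(): the state, without advancing time (a new reading comes with each control period).
- arm.get_image(name): name is "side" or "top" or "wrist"; returns (picture, depth): 384x512x3 uint8, red, green, blue; 384x512 float32, mm along the optical axis (not along the pixel's ray), 0 where there is no reading.
- arm.camera_model(name): a dict with "fx", "fy", "cx", "cy" (pixels), "distortion" ([k1, k2, p1, p2, k3] as OpenCV has them; the pictures are not rectified), "cam_to_world" (4x4, takes a point from camera to world coordinates). Camera axes: x right, y down, z forward; pixel columns grow to the right and rows downward; lengths in mm; the calibration is good to about 2 mm. A picture is of the moment at which its call begins: read the wrist's pose just before it. camera_model takes no time and is no camera call; for the wrist camera it gives the pose at the moment of the call.
- arm.job_done(): hands the job in; it is judged then, once.
Trained networks look in the newest picture that a camera, given by its name, has taken for a name from the list of things; names that differ only in an ending like _2 or _b are one class to them, and where a whole thing is asked for, a point or a joint stands for the part that bears it (a point fixed in the world has none). Each returns a list of dicts, best first, with "score" (0 to 1); they miss things now and then, are a little off and sometimes report something else, mostly with a low value. They report only what shows in the picture. A call takes as long as a camera call. They do not tell look-alikes from the thing itself.
- arm.boxes_of(camera, thing): "rect" ([left, top, width, height] in pixels, round what is visible of it).
The state is a dict: "clock": time; "joints": joint angles; "joint_vel": joint speeds; "joint_efforts": joint torques, N m; "position": TCP position; "ee_rot": TCP orientation; "contact_force": force on the tool from outside, world axes, zero at the start; "wrist_torque": the same for the moment, N m; "gripper_width": finger opening in mm; "grasp_force": force on a finger pad.
Only numpy, scipy, OpenCV 4.12 (cv2) and the standard library are available. Lean on these libraries where they do the work, as an engineer would, in place of code of your own. Each camera call takes 0.05 s, during which the arm holds its last target. There are 200 camera calls.

TASK

First swing the raised stop bar at the foot of the lime-green ramp all the way down across the channel. Then load the two corked bottles from the stone platter one after the other: lay each on the upper half of the ramp, across the channel with its corked neck sticking out over the low side wall, and let go so that it rolls down, until both lie at rest in a row behind the lowered bar. Leave the tealight holder, the spoon and the lidded container where they are.

Things in the scene. Friction and masses are not known exactly. Their poses are not given: they have to be found in the camera images.
- channel (a point): Middle of the ramp's channel floor, 45 mm above the shelf. x uphill along the floor (slope 0.21 rad), y level, to the low wall, z square to the floor. Floor x -125 to 125 mm, 76 mm wide between walls 4 mm thick, open on top. Tall wall at -y: 35 mm high, from x = -87 mm to the upper end. Low wall at +y: 6 mm high, full length.
- stop_bar (a joint): Lime-green bar 106 x 10 x 12 mm, hinged at (-105, -56, 20) mm in the axes of channel, swinging about that x axis like a barrier. 0 = down, level across the channel, uphill face at x = -100 mm; positive = free end raised (rad), starts at 0.4 to 0.85. Stops at 0; light friction holds it; about 1 N moves it, best pressed on its upper face along its arc.
- bar_tip (a point): Centre of the free end of the stop bar, 106 mm from its hinge.
- bottle1_mid (a point): One of two alike small stoneware bottles (white, empty, 110 g nominal), lying on the platter. This point is the centre of its cylindrical body, 40 mm in diameter, 70 mm long. Its x axis runs along the bottle towards the neck; it may roll about that axis. A cork neck 18 mm in diameter, coaxial, sticks out 16 mm beyond the body's end.
- bottle1_neck (a point): Outer end of bottle 1's cork, 51 mm from the centre of its body.
- bottle2_mid (a point): The other bottle, the same as bottle 1: centre of its body, x axis towards the neck.
- bottle2_neck (a point): Outer end of bottle 2's cork, 51 mm from the centre of its body.
- platter: Flat round river-stone platter, fixed, 300 mm across, 18 mm thick; origin at the centre of its underside, on the shelf. The bottles lie on its flat top.
- tealight: Bystander: glass tealight holder, 68 mm across, 55 mm high; origin at the centre of its underside.
- spoon: Bystander: stainless soup spoon lying flat, 190 mm long; origin under its middle, x towards the bowl.
- container: Bystander: smoky-grey plastic box with a clip-on lid, 100 x 153 x 67 mm (x, y, z); origin at the centre of its underside.
- ramp: Lime-green plastic ramp, fixed, 250 mm long, 84 mm wide, 80 mm high at its upper end; origin at the centre of its underside, on the shelf; x level towards the upper end, y towards the low side wall. No wall at either end of its channel: only the lowered stop bar keeps things from rolling out.
Not all that is in view belongs to the job. What is shaped like the part that bears bottle1_mid but purple or turquoise is not meant.

How it is judged:
By the outcome, as a careful person would: the job done as asked, in the order asked, and still so for the second after the job is handed in, with the robot touching nothing.
It also fails if it takes over 72 s, if anything falls off the work surface, if the arm or the gripper's body presses on something with over 40 N, if the wrist force passes 120 N, or if a joint passes its speed limit or range.

## Working session

There is one attempt and no reset: what is moved stays moved. The work goes in short steps, Python scripts to look and compute and a tool call to move; the robot and the scene stay as the last step left them, time stands still between calls to the robot, and variables do not carry over. Pictures are saved under pics/ and viewed, at most 10 in all, crops included, and the job is handed in when it is done.

Besides the shell and the picture viewer there is one more tool, called after ">>>" in YAML: its name, and indented under it one key for each argument. send_rows: Moves the arm, as the interface text tells. Its arguments: {"type":"object","properties":{"targets":{"type":"array"}},"required":["targets"]}

```bash
ls; mkdir -p pics
python3 - <<'E'
from bench import arm
import cv2,numpy as np
s=arm.read_state();print(s['clock'],s['position'],s['ee_rot'],s['gripper_width'])
ims=[]
for c in['top','side']:
    p,d=arm.get_image(c); np.savez(f'{c}.npz',p=p,d=d)
    cv2.imwrite(f'pics/{c}.png',cv2.resize(p[:,:,::-1],(768,576)))
    m=arm.camera_model(c);print(c,m['fx'],np.round(m['cam_to_world'],3).tolist(),m['distortion'])
    for t in['ramp','stop_bar','bottle1_mid','platter','tealight','spoon','container']:
        print(t,[(np.round(r['rect']).tolist(),round(r['score'],2)) for r in arm.boxes_of(c,t)][:5])
E
```

```text
pics
0.0 [ 251.1104681  -571.67846347  230.20432907] [-2.05327936e-01  9.78692590e-01  1.08717020e-03 -2.64663260e-04] 85.52796846017259
top 357.45710759918563 [[0.0, -0.997, 0.071, 466.919], [-1.0, -0.002, -0.022, 78.629], [0.022, -0.071, -0.997, 904.925], [0.0, 0.0, 0.0, 1.0]] [-0.08677145  0.          0.          0.          0.        ]
ramp [([327.0, 147.0, 76.0, 106.0], 0.91)]
stop_bar [([370.0, 233.0, 30.0, 20.0], 0.65), ([154.0, 184.0, 37.0, 23.0], 0.57)]
bottle1_mid [([173.0, 277.0, 24.0, 42.0], 0.88), ([84.0, 160.0, 36.0, 22.0], 0.83), ([85.0, 232.0, 29.0, 30.0], 0.77), ([152.0, 179.0, 39.0, 29.0], 0.74)]
platter [([142.0, 136.0, 118.0, 121.0], 0.83)]
tealight [([269.0, 84.0, 28.0, 29.0], 0.58)]
spoon []
container [([152.0, 68.0, 63.0, 46.0], 0.87)]
side 478.03181936063936 [[-0.717, -0.333, 0.612, -170.782], [-0.697, 0.363, -0.618, 780.864], [-0.016, -0.87, -0.493, 628.749], [0.0, 0.0, 0.0, 1.0]] [-0.02857554  0.          0.          0.          0.        ]
ramp [([285.0, 137.0, 97.0, 61.0], 0.69)]
stop_bar [([285.0, 135.0, 99.0, 61.0], 0.62), ([368.0, 161.0, 12.0, 6.0], 0.6)]
bottle1_mid [([95.0, 251.0, 35.0, 39.0], 0.96), ([275.0, 278.0, 42.0, 29.0], 0.84), ([142.0, 305.0, 50.0, 22.0], 0.72), ([185.0, 217.0, 24.0, 35.0], 0.61)]
platter [([153.0, 197.0, 134.0, 81.0], 0.64)]
tealight [([205.0, 153.0, 26.0, 30.0], 0.73)]
spoon [([255.0, 138.0, 41.0, 24.0], 0.6)]
container [([105.0, 169.0, 68.0, 52.0], 0.69)]
```

View pics/top.png

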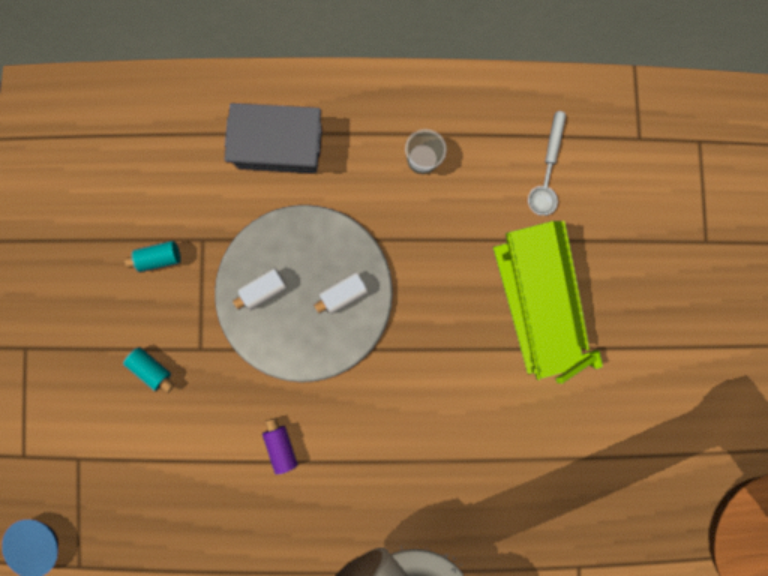

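View pics/side.png

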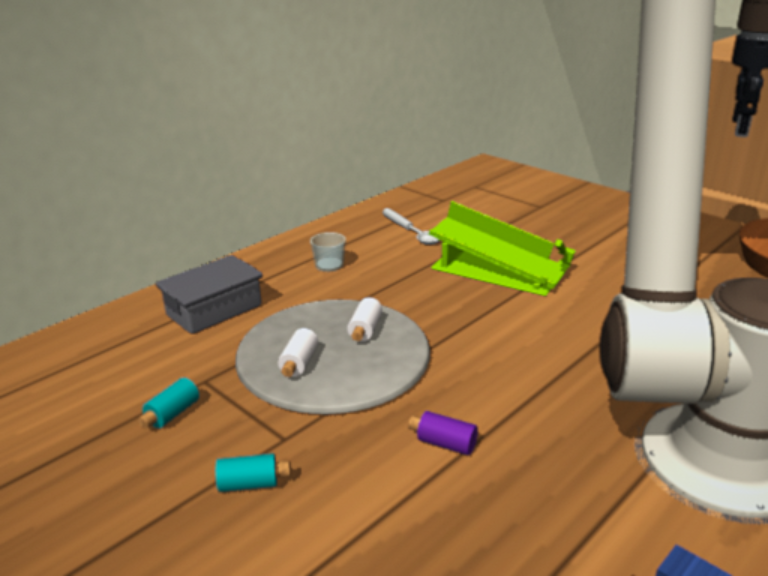

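Two white corked bottles lie on the platter at 768-wide px (260,289) and (343,293). The look-alikes are turquoise (155,256) and (148,369), and purple (280,447). White fits the description, so the two on the platter are the ones. The ramp's foot is at (570,370), with the tall wall and hinge on its right and the low wall on its left.

```bash
cat > h.py <<'E'
from bench import arm
import numpy as np,cv2
def cloud(c,p=None,d=None,m=None):
    if p is None:
        z=np.load(c+'.npz');p,d=z['p'],z['d']
    m=m or arm.camera_model(c)
    K=np.array([[m['fx'],0,m['cx']],[0,m['fy'],m['cy']],[0,0,1]])
    v,u=np.mgrid[:384,:512]
    n=cv2.undistortPoints(np.stack([u,v],-1).reshape(-1,1,2).astype(np.float64),K,np.array(m['distortion'])).reshape(384,512,2)
    P=np.concatenate([n*d[...,None],d[...,None]],-1)
    T=np.array(m['cam_to_world'])
    return P@T[:3,:3].T+T[:3,3],p,d>0
E
cat > m1.py <<'E'
from h import *
for c in['top','side']:
    P,p,ok=cloud(c)
    hsv=cv2.cvtColor(p,cv2.COLOR_RGB2HSV);H,S,V=[hsv[...,i] for i in range(3)]
    X=P[ok&(H>32)&(H<48)&(S>150)]
    # plane by ransac
    rng=np.random.default_rng(0);best=0
    for _ in range(800):
        a=X[rng.choice(len(X),3,False)];n=np.cross(a[1]-a[0],a[2]-a[0]);L=np.linalg.norm(n)
        if L<1:continue
        n=n/L*np.sign(n[2]+1e-9)
        if abs(np.arccos(n[2])-.21)>.08:continue
        k=abs((X-a[0])@n)<2.5
        if k.sum()>best:best=k.sum();bk=k
    F=X[bk];q=F.mean(0);n=np.linalg.svd(F-q)[2][2];n*=np.sign(n[2])
    up=-n[:2]/np.linalg.norm(n[:2]);lat=np.array([-up[1],up[0]])
    print(c,len(X),best,'slope',np.arccos(n[2]),'yaw',np.arctan2(up[1],up[0]))
    # edge yaw: min-area rect of floor pts
    r=cv2.minAreaRect(F[:,:2].astype(np.float32));print('rect',r)
    dz=(X-q)@n
    W=X[(dz>12)];print('above n',len(W));
    r2=cv2.fitLine(W[:,:2].astype(np.float32),cv2.DIST_HUBER,0,.01,.01).ravel();print('wall line',r2,np.arctan2(r2[1],r2[0]))
    print('floor at mean',q)
    # white on the platter
    Wm=(ok&(S<60)&(V>140)&(P[...,2]>22)&(P[...,2]<75)).astype(np.uint8)
    nn,l,st,ce=cv2.connectedComponentsWithStats(Wm)
    for i in range(1,nn):
        if st[i,4]>60:
            Q=P[l==i];
            r=cv2.minAreaRect(Q[:,:2].astype(np.float32));print('white',ce[i],st[i,4],Q.mean(0).round(1),Q[:,2].max().round(1),np.round(r[0],1),np.round(r[1],1),r[2])
    Cm=(ok&(H>8)&(H<20)&(P[...,2]>24)&(P[...,2]<60)&(P[...,0]>450)&(P[...,1]>60)).astype(np.uint8)
    nn,l,st,ce=cv2.connectedComponentsWithStats(Cm)
    for i in range(1,nn):
        if st[i,4]>8: Q=P[l==i];print('cork',ce[i],st[i,4],Q.mean(0).round(1))
z=np.load('top.npz')['p'][:,:,::-1]
a=cv2.resize(z[130:260,140:265],(500,520),interpolation=cv2.INTER_CUBIC)
cv2.imwrite('pics/crop1.png',a)
E
python3 m1.py
```

```text
top 4699 2768 slope 0.21151681332496394 yaw 0.2650110617951129
rect ((513.82666015625, -218.12359619140625), (244.35321044921875, 97.27438354492188), 15.9967041015625)
above n 682
wall line [ 9.6986508e-01  2.4364272e-01  5.3137256e+02 -2.4898471e+02] 0.24611999
floor at mean [ 515.48100161 -214.391612     45.79322899]
white [284.8115942  105.69565217] 69 [744.7 -21.   54.4] 58.4 [751.9 -23.4] [41.4 65.1] 36.0395393371582
white [173.73113208 192.14150943] 424 [531.9 246.   54.9] 61.8 [532.5 248.5] [37.9 70.5] 32.72200393676758
white [227.96839729 194.7765237 ] 443 [525.8 116.7  54.8] 62.0 [526.6 117.5] [38.4 70.2] 32.093711853027344
cork [ 85.54545455 174.68181818] 22 [577.2 473.7  28.5]
cork [177.34375 198.     ] 96 [518.3 238.4  48.2]
cork [223.71538462 202.41538462] 130 [507.9 127.1  47.8]
cork [159.12765957 201.89361702] 47 [508.9 282.7  46.4]
side 3415 1227 slope 0.2091786766557444 yaw 0.2924769667340743
rect ((511.7812194824219, -217.3713836669922), (245.39788818359375, 101.04486846923828), 14.605618476867676)
above n 661
wall line [ 9.6685803e-01  2.5531468e-01  5.2937799e+02 -2.4939919e+02] 0.25817314
floor at mean [ 506.91338371 -217.06173512   41.17202055]
white [198.82427984  96.29711934] 2430 [1250.5 -382.9   48.5] 75.0 [1250.2 -444.9] [1080.9   24.7] 89.91424560546875
white [219.73023256 163.41395349] 215 [757.5 -19.8  39.9] 54.2 [757.4 -23.1] [47.5 72.4] 48.5495719909668
white [242.90060241 210.38554217] 332 [517.4 124.4  48.5] 57.4 [524.8 117. ] [36.9 71.9] 30.126605987548828
white [198.515 232.09 ] 400 [523.5 253.7  48.9] 57.0 [531.8 248.7] [39.6 74.4] 30.887880325317383
white [485.42399404 304.34947839] 1342 [-16.6  55.4  45.4] 75.0 [-12.1  54.2] [97.8 29.3] 10.8751859664917
cork [107.57142857 196.28571429] 14 [812.2 305.3  48.2]
cork [243.09122807 216.04561404] 285 [507.6 133.7  41.4]
cork [198.59516616 238.60725076] 331 [513.1 262.9  41.4]
cork [ 97.76 276.8 ] 25 [576.2 472.4  25.8]
```

View pics/crop1.png

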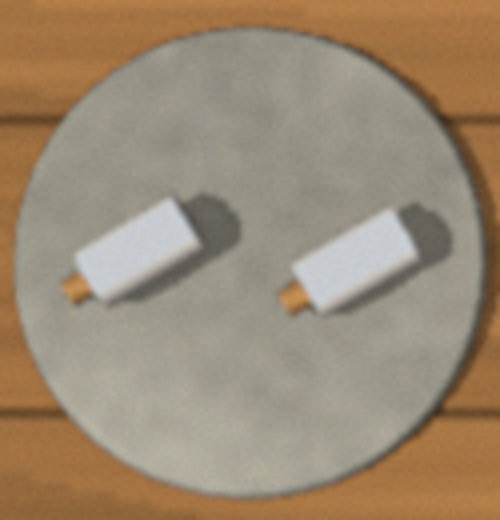

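The enlarged crop confirms two white bottles with brown corks pointing down-left, at crop px (137,250) and (355,260), and nothing else on the platter. I'll swing to above the ramp's foot with the fingers shut.

>>> send_rows:
  targets:
    - {"gripper": 1,"az": -6.8}
    - {"gripper": 1,"az": -6.8}
    - {"gripper": 1,"az": -6.8}
    - {"gripper": 1,"az": -6.8}
    - {"gripper": 1,"az": -6.8}

```text
$.targets[0]: bad value
```

>>> send_rows:
  targets:
    - {"gripper": 1,"az": -6.8}
    - {"gripper": 1,"az": -6.8}
    - {"gripper": 1,"az": -6.8}
    - {"gripper": 1,"az": -6.8}
    - {"gripper": 1,"az": -6.8}

```text
$.targets[0]: bad value
```

>>> send_rows:
  targets:
    - {"gripper": 1,"az": -6.8}
    - {"gripper": 1,"az": -6.8}
    - {"gripper": 1,"x": -2.55,"y": -1.97,"z": -0.25}
    - {"gripper": 1,"x": -2.55,"y": -1.97,"z": -0.25}
    - {"gripper": 1,"x": -2.55,"y": -1.97,"z": -0.25}

```text
$.targets[0]: bad value
```

>>> send_rows:
  targets:
    - {"gripper": 1,"x": -2.55,"y": -1.97,"z": -0.25}
    - {"gripper": 1,"x": -2.55,"y": -1.97,"z": -0.25}
    - {"gripper": 1,"x": -2.55,"y": -1.97,"z": -0.25}
    - {"gripper": 1,"x": -2.55,"y": -1.97,"z": -0.25}
    - {"gripper": 1,"x": -2.55,"y": -1.97,"z": -0.25}

```text
$.targets[0]: bad value
```

>>> send_rows:
  targets:
    - {"gripper": 1,"x": -2.55,"y": -1.97,"z": -0.25}
    - {"gripper": 1,"x": -2.55,"y": -1.97,"z": -0.25}
    - {"gripper": 1,"x": -2.55,"y": -1.97,"z": -0.25}
    - {"gripper": 1,"x": -2.55,"y": -1.97,"z": -0.25}
    - {"gripper": 1}

```text
$.targets[0]: bad value
```

Run:
```python
from h import *
s=arm.read_state();print(s['clock'],s['position'],s['ee_rot'],s['joints'],s['gripper_width'])
m=arm.camera_model('wrist');p,d=arm.get_image('wrist');np.savez('w1.npz',p=p,d=d,T=m['cam_to_world'])
print(np.round(m['cam_to_world'],2).tolist(),m['fx'])
cv2.imwrite('pics/w1.png',p[:,:,::-1])
yaw=.262;ORG=np.array([512,-214.5,45]);c,s_=np.cos(yaw),np.sin(yaw);a=.21
R=np.array([[c*np.cos(a),s_*np.cos(a),np.sin(a)],[-s_,c,0],[-c*np.sin(a),-s_*np.sin(a),np.cos(a)]])
for n in['top','side','wrist']:
    P,q,ok=cloud(n) if n!='wrist' else cloud(n,p,d,m)
    hsv=cv2.cvtColor(q,cv2.COLOR_RGB2HSV);H,S=hsv[...,0],hsv[...,1]
    X=(P[ok&(H>32)&(H<48)&(S>130)]-ORG)@R.T
    b=X[(X[:,0]<-90)&(X[:,2]>14)]
    fl=X[(abs(X[:,0])<80)&(abs(X[:,1])<25)]
    w=X[(X[:,2]>15)&(X[:,0]>-60)]
    print(n,len(X),'floor z med',np.median(fl[:,2]) if len(fl) else None,'wall y',np.percentile(w[:,1],[5,50,95]) if len(w) else None,'x ext',np.percentile(X[:,0],[0.5,99.5]))
    if len(b)>10:
        print(' bar x',np.percentile(b[:,0],[5,50,95]),'y',np.percentile(b[:,1],[2,98]),'z',np.percentile(b[:,2],[2,98]),'th',np.arctan(np.polyfit(b[:,1],b[:,2],1)[0]),len(b))
```

```text
0.8 [ 251.31709404 -572.21612024  231.33288233] [-2.05396854e-01  9.78678768e-01 -3.12483395e-06  3.05352548e-05] [-8.98423394e-01  3.84664775e-01  7.91987444e-03 -5.56721550e-05
 -1.19401843e+00 -2.58614069e-01] 85.34175322458296
[[-0.4, 0.88, 0.24, 189.4], [0.92, 0.39, 0.11, -599.65], [0.0, 0.27, -0.96, 373.39], [0.0, 0.0, 0.0, 1.0]] 338.1543494968691
top 4699 floor z med 0.0613280811515933 wall y [-41.97296783 -38.91820132 -37.31474702] x ext [-121.63315366  123.77441208]
 bar x [-119.29273251 -102.21254371  -98.46411073] y [-61.3231705   34.27685109] z [16.04133535 81.38107528] th 0.5102442129452689 225
side 3415 floor z med -4.272600765318591 wall y [-42.00631107 -38.26779918 -33.93560713] x ext [-125.44411741  121.46323172]
 bar x [-124.43125147 -111.24718859 -102.99623869] y [-59.65107338  37.84566415] z [14.69133706 78.32780002] th 0.5224447846563703 78
wrist 326 floor z med None wall y None x ext [-286.4787235   -97.22720914]
 bar x [-286.47061104 -285.47614515 -281.65713759] y [-225.16406285 -214.93648843] z [313.90832961 320.17328375] th 0.006834215886775122 38
```

View pics/w1.png

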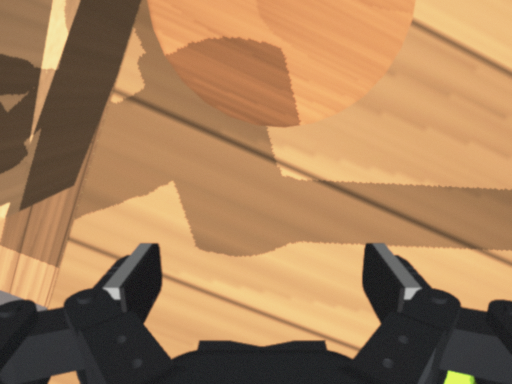

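The rows were refused, probably because every key is needed, so the wrist picture shows only bare shelf and the basket's shadow. The ramp pose is good and the bar angle is about 0.515 rad. I'll retry with full rows.

>>> send_rows:
  targets:
    - {"gripper": 1,"x": 0,"y": 0,"z": 0,"ax": 0,"ay": 0,"az": -6.8}
    - {"gripper": 1,"x": 0,"y": 0,"z": 0,"ax": 0,"ay": 0,"az": -6.8}
    - {"gripper": 1,"x": 0,"y": 0,"z": 0,"ax": 0,"ay": 0,"az": -6.8}
    - {"gripper": 1,"x": 0,"y": 0,"z": 0,"ax": 0,"ay": 0,"az": -6.8}
    - {"gripper": 1,"x": 0,"y": 0,"z": 0,"ax": 0,"ay": 0,"az": -6.8}

```text
clock: 1.27
position: [251.3, -572.2, 231.3]
ee_rot: [-0.485, 0.874, 0.0, 0.0]
contact_force: [0.0, -0.2, -0.1]
gripper_width: 25.4
grasp_force: 0.0
```

>>> send_rows:
  targets:
    - {"gripper": 1,"x": 0,"y": 0,"z": 0,"ax": 0,"ay": 0,"az": -6.8}
    - {"gripper": 1,"x": 0,"y": 0,"z": 0,"ax": 0,"ay": 0,"az": -6.8}
    - {"gripper": 1,"x": 0,"y": 0,"z": 0,"ax": 0,"ay": 0,"az": -6.8}
    - {"gripper": 1,"x": 0,"y": 0,"z": 0,"ax": 0,"ay": 0,"az": -6.8}
    - {"gripper": 1,"x": 0,"y": 0,"z": 0,"ax": 0,"ay": 0,"az": -6.8}

```text
clock: 1.68
position: [251.3, -572.2, 231.3]
ee_rot: [0.72, -0.694, -0.0, 0.0]
contact_force: [-0.4, -0.2, -0.3]
gripper_width: 0.3
grasp_force: 0.0
```

>>> send_rows:
  targets:
    - {"gripper": 1,"x": 0,"y": 0,"z": 0,"ax": 0,"ay": 0,"az": -6.8}
    - {"gripper": 1,"x": 0,"y": 0,"z": 0,"ax": 0,"ay": 0,"az": -6.8}
    - {"gripper": 1,"x": -2.55,"y": -1.97,"z": -0.25,"ax": 0,"ay": 0,"az": 0}
    - {"gripper": 1,"x": -2.55,"y": -1.97,"z": -0.25,"ax": 0,"ay": 0,"az": 0}
    - {"gripper": 1,"x": -2.55,"y": -1.97,"z": -0.25,"ax": 0,"ay": 0,"az": 0}

```text
clock: 2.1
position: [288.1, -482.0, 238.5]
ee_rot: [0.795, -0.607, -0.0, -0.0]
contact_force: [1.0, 0.5, -0.7]
gripper_width: 0.3
grasp_force: 0.0
```

>>> send_rows:
  targets:
    - {"gripper": 1,"x": -2.55,"y": -1.97,"z": -0.25,"ax": 0,"ay": 0,"az": 0}
    - {"gripper": 1,"x": -2.55,"y": -1.97,"z": -0.25,"ax": 0,"ay": 0,"az": 0}
    - {"gripper": 1,"x": -2.55,"y": -1.97,"z": -0.25,"ax": 0,"ay": 0,"az": 0}
    - {"gripper": 1,"x": -2.55,"y": -1.97,"z": -0.25,"ax": 0,"ay": 0,"az": 0}
    - {"gripper": 1,"x": -2.55,"y": -1.97,"z": -0.25,"ax": 0,"ay": 0,"az": 0}

```text
clock: 2.52
position: [349.7, -332.4, 251.7]
ee_rot: [0.795, -0.607, 0.0, -0.0]
contact_force: [1.2, 0.9, -0.5]
gripper_width: -0.3
grasp_force: 0.0
```

>>> send_rows:
  targets:
    - {"gripper": 1,"x": -2.55,"y": -1.97,"z": -0.25,"ax": 0,"ay": 0,"az": 0}
    - {"gripper": 1,"x": -2.55,"y": -1.97,"z": -0.25,"ax": 0,"ay": 0,"az": 0}
    - {"gripper": 1,"x": -2.55,"y": -1.97,"z": -0.25,"ax": 0,"ay": 0,"az": 0}
    - {"gripper": 1,"x": -2.55,"y": -1.97,"z": -0.25,"ax": 0,"ay": 0,"az": 0}
    - {"gripper": 1,"x": 0,"y": 0,"z": 0,"ax": 0,"ay": 0,"az": 0}

```text
clock: 2.93
position: [400.4, -211.3, 262.3]
ee_rot: [0.797, -0.604, 0.001, -0.001]
contact_force: [-0.2, -0.1, -0.4]
gripper_width: -0.0
grasp_force: 0.0
```

```bash
cat > r.py <<'E'
from h import *
from scipy.spatial.transform import Rotation as Ro
yaw=.262;ORG=np.array([512,-214.5,45]);c,s_=np.cos(yaw),np.sin(yaw);a=.21
R=np.array([[c*np.cos(a),s_*np.cos(a),np.sin(a)],[-s_,c,0],[-c*np.sin(a),-s_*np.sin(a),np.cos(a)]])
def ch(x,y,z): return np.array([x,y,z])@R+ORG
def delta(p,rot=None,s=None):
    "shift in present tool axes (cm), turn about tool axes (deg)"
    s=s or arm.read_state();q=Ro.from_quat(s['ee_rot'])
    out=(q.inv().apply(np.array(p)-s['position'])/10).round(2)
    return out,None if rot is None else (q.inv()*rot).as_rotvec(degrees=True).round(1)
def down(deg): # tool down, y axis at deg
    t=np.radians(deg);y=np.array([np.cos(t),np.sin(t),0]);z=np.array([0,0,-1.]);return Ro.from_matrix(np.stack([np.cross(y,z),y,z],1))
def ramprot(): # tool square to floor, tool y downhill
    y=-R[0];z=-R[2];return Ro.from_matrix(np.stack([np.cross(y,z),y,z],1))
def lime(n,p=None,d=None,m=None):
    P,q,ok=cloud(n,p,d,m)
    hsv=cv2.cvtColor(q,cv2.COLOR_RGB2HSV);H,S=hsv[...,0],hsv[...,1]
    X=(P[ok&(H>32)&(H<48)&(S>130)]-ORG)@R.T
    b=X[(X[:,0]<-97)&(X[:,0]>-115)&(X[:,2]>14)]
    fl=X[(X[:,0]>-60)&(X[:,0]<100)&(abs(X[:,1])<25)&(X[:,2]<12)]
    w=X[(X[:,2]>15)&(X[:,2]<45)&(X[:,0]>-60)]
    print(n,len(X),'floor z',np.median(fl[:,2]).round(1),np.polyfit(fl[:,0],fl[:,2],1).round(3),'wall y',np.percentile(w[:,1],[5,50,95]).round(1),np.polyfit(w[:,0],w[:,1],1).round(3),'x',np.percentile(X[:,0],[.5,99.5]).round(1))
    print(' bar x',np.percentile(b[:,0],[5,50,95]).round(1),'y',np.percentile(b[:,1],[2,98]).round(1),'z',np.percentile(b[:,2],[2,98]).round(1),'slope',np.polyfit(b[:,1],b[:,2],1).round(3),len(b))
E
python3 - <<'E'
from r import *
s=arm.read_state();print(s['clock'],s['position'],s['ee_rot'],s['joints'].round(2),s['gripper_width'])
m=arm.camera_model('wrist');p,d=arm.get_image('wrist')
cv2.imwrite('pics/w2.png',p[:,:,::-1]);lime('wrist',p,d,m)
print(delta(ch(-105,20,95)),delta(ch(-105,20,26)),ch(-105,20,95),ch(-105,20,26))
E
```

```text
2.9333 [ 400.35736239 -211.34969828  262.30756895] [ 0.79665464 -0.60443309  0.00112152 -0.00087358] [-0.13  0.06 -0.34 -0.   -1.17  0.4 ] -0.004072181574177097
wrist 21991 floor z -0.5 [ 0.001 -0.534] wall y [-42.6 -40.9 -39. ] [-4.0000e-03 -4.0738e+01] x [-123.1  123.3]
 bar x [-110.2 -103.8  -99.9] y [-61.9  31.4] z [21.1 80.6] slope [ 0.597 60.35 ] 1374
(array([ 1.06,  1.47, 14.59]), None) (array([ 1.07,  0.04, 21.34]), None) [ 388.50315173 -226.91079884  116.02464741] [ 402.39602389 -223.18522762   48.5405143 ]
```

View pics/w2.png

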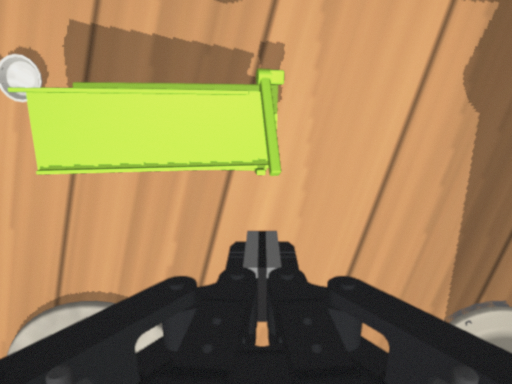

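The wrist view shows the ramp lying flat in view, with the bar raised over its foot at px (270,125). The frame fits within 1 mm, and the bar angle is 0.54 rad. Now I'll press the bar down.

>>> send_rows:
  targets:
    - {"gripper": 1,"x": 0.21,"y": 0.29,"z": 2.92,"ax": 0,"ay": 0,"az": 0}
    - {"gripper": 1,"x": 0.21,"y": 0.29,"z": 2.92,"ax": 0,"ay": 0,"az": 0}
    - {"gripper": 1,"x": 0.21,"y": 0.29,"z": 2.92,"ax": 0,"ay": 0,"az": 0}
    - {"gripper": 1,"x": 0.21,"y": 0.29,"z": 2.92,"ax": 0,"ay": 0,"az": 0}
    - {"gripper": 1,"x": 0.21,"y": 0.29,"z": 2.92,"ax": 0,"ay": 0,"az": 0}

```text
clock: 3.4
position: [386.8, -229.5, 114.3]
ee_rot: [0.795, -0.607, 0.0, -0.0]
contact_force: [0.8, 0.4, -0.5]
gripper_width: 0.0
grasp_force: 0.0
```

>>> send_rows:
  targets:
    - {"gripper": 1,"x": 0,"y": -0.22,"z": 1.05,"ax": 0,"ay": 0,"az": 0}
    - {"gripper": 1,"x": 0,"y": -0.22,"z": 1.05,"ax": 0,"ay": 0,"az": 0}
    - {"gripper": 1,"x": 0,"y": -0.22,"z": 1.05,"ax": 0,"ay": 0,"az": 0}
    - {"gripper": 1,"x": 0,"y": -0.22,"z": 1.05,"ax": 0,"ay": 0,"az": 0}
    - {"gripper": 1,"x": 0,"y": -0.1,"z": 0.5,"ax": 0,"ay": 0,"az": 0}

```text
clock: 3.82
position: [396.1, -226.7, 67.2]
ee_rot: [0.795, -0.607, -0.001, 0.0]
contact_force: [-0.2, -0.5, 0.1]
gripper_width: 0.1
grasp_force: 0.3
```

>>> send_rows:
  targets:
    - {"gripper": 1,"x": 0,"y": -0.1,"z": 0.5,"ax": 0,"ay": 0,"az": 0}
    - {"gripper": 1,"x": 0,"y": -0.1,"z": 0.5,"ax": 0,"ay": 0,"az": 0}
    - {"gripper": 1,"x": 0,"y": -0.08,"z": 0.4,"ax": 0,"ay": 0,"az": 0}
    - {"gripper": 1,"x": 0,"y": -0.04,"z": 0.2,"ax": 0,"ay": 0,"az": 0}
    - {"gripper": 1,"x": 0,"y": 0,"z": 0,"ax": 0,"ay": 0,"az": 0}

```text
clock: 4.23
position: [399.9, -225.2, 52.1]
ee_rot: [0.795, -0.607, -0.0, 0.0]
contact_force: [-0.8, 0.2, 0.1]
gripper_width: 0.2
grasp_force: 0.0
```

Run:
```python
from r import *
s=arm.read_state();print(s['clock'],s['position'],s['contact_force'],(s['position']-ORG)@R.T)
m=arm.camera_model('wrist');p,d=arm.get_image('wrist')
lime('wrist',p,d,m)
```

```text
4.2333 [ 399.85968345 -225.20659678   52.09837749] [-0.80494271  0.20892459  0.13848346] [-107.16635202   18.704557     30.0995235 ]
wrist 52699 floor z -0.5 [-0.001 -0.477] wall y [-42.6 -41.  -38.8] [-7.000e-03 -4.121e+01] x [-124.5   17.2]
 bar x [-112.  -104.6  -99.7] y [-62.5   8.7] z [18.  28.2] slope [9.0000e-03 2.6046e+01] 4930
```

>>> send_rows:
  targets:
    - {"gripper": 1,"x": 0,"y": -0.05,"z": 0.15,"ax": 0,"ay": 0,"az": 0}
    - {"gripper": 1,"x": 0,"y": -0.03,"z": 0.15,"ax": 0,"ay": 0,"az": 0}

```text
clock: 4.45
position: [400.9, -225.0, 49.6]
ee_rot: [0.795, -0.607, 0.0, -0.0]
contact_force: [-0.5, 0.4, 0.7]
gripper_width: -0.3
grasp_force: 0.3
```

>>> send_rows:
  targets:
    - {"gripper": 1,"x": 0,"y": -0.03,"z": 0.1,"ax": 0,"ay": 0,"az": 0}
    - {"gripper": 1,"x": 0,"y": 0,"z": 0,"ax": 0,"ay": 0,"az": 0}

```text
clock: 4.62
position: [401.0, -224.9, 49.0]
ee_rot: [0.795, -0.606, 0.0, 0.0]
contact_force: [-2.0, 2.4, 7.0]
gripper_width: 0.0
grasp_force: 3.5
```

Run:
```python
from r import *
s=arm.read_state();print(s['clock'],s['position'],s['contact_force'],(s['position']-ORG)@R.T)
m=arm.camera_model('wrist');p,d=arm.get_image('wrist')
lime('wrist',p,d,m)
```

```text
4.6167 [ 401.03557246 -224.93407761   48.98225473] [-2.03361449  2.3548022   6.99744981] [-106.63609454   18.66320582   26.80038425]
wrist 53883 floor z -0.4 [-0.001 -0.487] wall y [-42.6 -41.  -38.8] [-6.0000e-03 -4.1092e+01] x [-124.5   16.3]
 bar x [-112.  -104.6  -99.6] y [-62.5   8. ] z [16.8 28. ] slope [-0.026 24.086] 5039
```

The bar is on its stop, with 7 N reaction. Next I'll lift, turn and move over the nearer bottle at (526,117), opening the gripper.

>>> send_rows:
  targets:
    - {"gripper": 1,"x": 0,"y": 0,"z": -2,"ax": 0,"ay": 0,"az": 0}
    - {"gripper": 1,"x": 0,"y": 0,"z": -3.5,"ax": 0,"ay": 0,"az": 0}
    - {"gripper": 1,"x": 0,"y": 0,"z": -3.5,"ax": 0,"ay": 0,"az": 0}
    - {"gripper": -1,"x": 0,"y": 0,"z": -3.5,"ax": 0,"ay": 0,"az": -7}
    - {"gripper": -1,"x": 0,"y": 0,"z": 0,"ax": 0,"ay": 0,"az": -7}

```text
clock: 5.08
position: [405.2, -226.3, 180.4]
ee_rot: [0.865, -0.502, 0.007, -0.002]
contact_force: [1.5, -0.5, -0.2]
gripper_width: 23.8
grasp_force: 0.0
```

>>> send_rows:
  targets:
    - {"gripper": -1,"x": 0,"y": 0,"z": 0,"ax": 0,"ay": 0,"az": -1.2}
    - {"gripper": -1,"x": -1.93,"y": -2.35,"z": 0,"ax": 0,"ay": 0,"az": 0}
    - {"gripper": -1,"x": -1.93,"y": -2.35,"z": 0,"ax": 0,"ay": 0,"az": 0}
    - {"gripper": -1,"x": -1.93,"y": -2.35,"z": 0,"ax": 0,"ay": 0,"az": 0}
    - {"gripper": -1,"x": -1.93,"y": -2.35,"z": 0,"ax": 0,"ay": 0,"az": 0}

```text
clock: 5.5
position: [441.9, -109.5, 171.9]
ee_rot: [0.867, -0.498, -0.001, 0.001]
contact_force: [0.4, -0.7, -0.4]
gripper_width: 83.1
grasp_force: 0.0
```

>>> send_rows:
  targets:
    - {"gripper": -1,"x": -1.93,"y": -2.35,"z": 0,"ax": 0,"ay": 0,"az": 0}
    - {"gripper": -1,"x": -1.93,"y": -2.35,"z": 0,"ax": 0,"ay": 0,"az": 0}
    - {"gripper": -1,"x": -1.93,"y": -2.35,"z": 0,"ax": 0,"ay": 0,"az": 0}
    - {"gripper": -1,"x": -1.93,"y": -2.35,"z": 0,"ax": 0,"ay": 0,"az": 0}
    - {"gripper": -1,"x": -1.93,"y": -2.35,"z": 0,"ax": 0,"ay": 0,"az": 0}

```text
clock: 5.92
position: [494.2, 33.4, 171.7]
ee_rot: [0.868, -0.497, -0.001, 0.001]
contact_force: [1.1, 0.3, 0.7]
gripper_width: 85.5
grasp_force: 0.0
```

>>> send_rows:
  targets:
    - {"gripper": -1,"x": -1.93,"y": -2.35,"z": 0,"ax": 0,"ay": 0,"az": 0}
    - {"gripper": -1,"x": -1.93,"y": -2.35,"z": 0,"ax": 0,"ay": 0,"az": 0}
    - {"gripper": -1,"x": -1.93,"y": -2.35,"z": 0,"ax": 0,"ay": 0,"az": 0}
    - {"gripper": -1,"x": 0,"y": 0,"z": 0,"ax": 0,"ay": 0,"az": 0}
    - {"gripper": -1,"x": 0,"y": 0,"z": 0,"ax": 0,"ay": 0,"az": 0}

```text
clock: 6.33
position: [525.7, 118.8, 171.3]
ee_rot: [0.868, -0.496, -0.001, 0.001]
contact_force: [-0.2, -0.5, -0.1]
gripper_width: 85.4
grasp_force: 0.0
```

```bash
sed -i 's/yaw=.262;ORG=np.array(\[512,-214.5,45\])/yaw=.258;ORG=np.array([512.2,-215.0,44.5])/' r.py
cat >> r.py <<'E'
def bottles(fn=None):
    s=arm.read_state();m=arm.camera_model('wrist');p,d=arm.get_image('wrist')
    if fn: cv2.imwrite(fn,p[:,:,::-1])
    P,p,ok=cloud('wrist',p,d,m);hsv=cv2.cvtColor(p,cv2.COLOR_RGB2HSV);H,S,V=[hsv[...,i] for i in range(3)]
    for nm,M in(('white',(S<60)&(V>110)&(P[...,2]>32)&(P[...,2]<70)),('cork',(H>5)&(H<22)&(S>90)&(P[...,2]>34)&(P[...,2]<60))):
        nn,l,st,ce=cv2.connectedComponentsWithStats((ok&M).astype(np.uint8))
        for i in range(1,nn):
            if st[i,4]>150:
                Q=P[l==i];r=cv2.minAreaRect(Q[:,:2].astype(np.float32))
                t=Q[Q[:,2]>Q[:,2].max()-5];v=cv2.fitLine(t[:,:2].astype(np.float32),cv2.DIST_HUBER,0,.01,.01).ravel()
                print(nm,ce[i].round(),st[i,4],np.round(r[0],1),np.round(r[1],1),round(r[2],1),'zmax',Q[:,2].max().round(1),'ridge',v[2:].round(1),np.degrees(np.arctan2(v[1],v[0])).round(1))
    return s
E
python3 - <<'E'
from r import *
s=bottles('pics/w3.png');print(s['clock'],s['position'],s['ee_rot'],s['gripper_width'])
E
```

```text
white [262. 177.] 4178 [525.2 117.7] [39.6 75.7] 30.6 zmax 59.5 ridge [527.6 113.8] -59.2
white [184. 295.] 3372 [529.1 252.1] [38.4 86.3] 30.7 zmax 59.5 ridge [533.7 243.8] -58.1
cork [263. 230.] 229 [503.6 153.8] [16.3 11.9] 31.3 zmax 48.2 ridge [503.8 153.9] 21.3
6.3333 [525.65445293 118.77761655 171.28270631] [ 0.86824961 -0.49612401 -0.00115511  0.00149992] 85.42711844978878
```

View pics/w3.png

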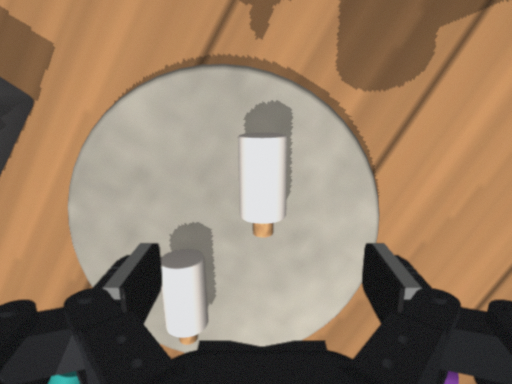

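The wrist view shows bottle A centred between the fingers at px (262,177), with its cork at (263,230). Bottle B is at (184,295). Going down on A.

>>> send_rows:
  targets:
    - {"gripper": -1,"x": 0.1,"y": 0.1,"z": 3,"ax": 0,"ay": 0,"az": 0}
    - {"gripper": -1,"x": 0,"y": 0,"z": 4,"ax": 0,"ay": 0,"az": 0}
    - {"gripper": -1,"x": 0,"y": 0,"z": 4,"ax": 0,"ay": 0,"az": 0}
    - {"gripper": -1,"x": 0,"y": 0,"z": 3,"ax": 0,"ay": 0,"az": 0}
    - {"gripper": -1,"x": 0,"y": 0,"z": 1.3,"ax": 0,"ay": 0,"az": 0}

```text
clock: 6.8
position: [522.1, 113.4, 15.7]
ee_rot: [0.867, -0.498, -0.003, 0.004]
contact_force: [-0.1, 0.8, 0.1]
gripper_width: 85.7
grasp_force: 0.0
```

>>> send_rows:
  targets:
    - {"gripper": -1,"x": 0,"y": 0,"z": 0,"ax": 0,"ay": 0,"az": 0}
    - {"gripper": 1,"x": 0,"y": 0,"z": 0,"ax": 0,"ay": 0,"az": 0}
    - {"gripper": 1,"x": 0,"y": 0,"z": 0,"ax": 0,"ay": 0,"az": 0}
    - {"gripper": 1,"x": 0,"y": 0,"z": 0,"ax": 0,"ay": 0,"az": 0}
    - {"gripper": 1,"x": 0,"y": 0,"z": 0,"ax": 0,"ay": 0,"az": 0}

```text
clock: 7.22
position: [526.7, 116.7, 21.9]
ee_rot: [0.868, -0.496, 0.001, -0.001]
contact_force: [-2.8, 2.3, 22.9]
gripper_width: 38.6
grasp_force: 38.6
```

>>> send_rows:
  targets:
    - {"gripper": 1,"x": 0,"y": 0,"z": 0,"ax": 0,"ay": 0,"az": 0}
    - {"gripper": 1,"x": 0,"y": 0,"z": 0,"ax": 0,"ay": 0,"az": 0}
    - {"gripper": 1,"x": 0,"y": 0,"z": 0,"ax": 0,"ay": 0,"az": 0}

```text
clock: 7.47
position: [527.0, 116.9, 22.1]
ee_rot: [0.868, -0.496, 0.001, -0.001]
contact_force: [-0.7, -0.1, 6.0]
gripper_width: 38.1
grasp_force: 60.0
```

Gripped at 38 mm opening with 60 N. I'll lift and check how the bottle sits in the gripper.

>>> send_rows:
  targets:
    - {"gripper": 1,"x": 0,"y": 0,"z": -1,"ax": 0,"ay": 0,"az": 0}
    - {"gripper": 1,"x": 0,"y": 0,"z": -3.5,"ax": 0,"ay": 0,"az": 0}
    - {"gripper": 1,"x": 0,"y": 0,"z": -4,"ax": 0,"ay": 0,"az": 0}
    - {"gripper": 1,"x": 0,"y": 0,"z": -4,"ax": 0,"ay": 0,"az": 0}
    - {"gripper": 1,"x": 0,"y": 0,"z": -4,"ax": 0,"ay": 0,"az": 0}

```text
clock: 7.88
position: [525.1, 116.1, 187.6]
ee_rot: [0.868, -0.496, -0.0, 0.0]
contact_force: [0.5, 1.1, -1.2]
gripper_width: 38.6
grasp_force: 60.6
```

>>> send_rows:
  targets:
    - {"gripper": 1,"x": 0,"y": 0,"z": 0,"ax": 0,"ay": 0,"az": 0}
    - {"gripper": 1,"x": 0,"y": 0,"z": 0,"ax": 0,"ay": 0,"az": 0}

```text
clock: 8.05
position: [526.9, 117.1, 188.7]
ee_rot: [0.868, -0.496, 0.002, -0.003]
contact_force: [-0.4, 0.5, -1.7]
gripper_width: 38.3
grasp_force: 60.8
```

```bash
cat >> r.py <<'E'
def held(fn=None):
    s=arm.read_state();m=arm.camera_model('wrist');p,d=arm.get_image('wrist')
    if fn: cv2.imwrite(fn,p[:,:,::-1])
    P,p,ok=cloud('wrist',p,d,m);hsv=cv2.cvtColor(p,cv2.COLOR_RGB2HSV);H,S,V=[hsv[...,i] for i in range(3)]
    q=Ro.from_quat(s['ee_rot']);X=(P-s['position'])@q.as_matrix()
    near=ok&(abs(X[...,1])<24)&(abs(X[...,0])<75)&(abs(X[...,2]+16)<26)
    for nm,M in(('white',(S<60)&(V>110)),('cork',(H>5)&(H<22)&(S>90))):
        Q=X[near&M]
        if len(Q)>20: print(nm,len(Q),'tool x',np.percentile(Q[:,0],[1,5,50,95,99]).round(1),'y',np.percentile(Q[:,1],[2,50,98]).round(1),'z',np.percentile(Q[:,2],[2,50,98]).round(1))
    print(s['clock'],s['position'].round(1),s['ee_rot'].round(4),s['gripper_width'],s['contact_force'])
    return s
def toramp(x,y,z):
    s=arm.read_state();q=Ro.from_quat(s['ee_rot']);t=ramprot()
    print('turn',(q.inv()*t).as_rotvec(degrees=True).round(2),'joint6',s['joints'][5])
    print('world tgt',ch(x,y,z).round(1),'shift after turn',(t.inv().apply(ch(x,y,z)-s['position'])/10).round(2))
    print('chan pose now',((s['position']-ORG)@R.T).round(1))
E
python3 - <<'E'
from r import *
held('pics/w4.png'); toramp(50,0,100)
E
```

```text
white 16380 tool x [-23.7 -19.7  13.   36.   36.2] y [-18.2   0.1  18.4] z [-36.  -32.6  -8.1]
8.05 [526.9 117.1 188.7] [ 0.8682 -0.4962  0.0016 -0.0031] 38.29951959295594 [-0.37515634  0.5312904  -1.67320896]
turn [11.86  1.72 15.63] joint6 0.013408558505097553
world tgt [ 539.3 -207.8  152.7] shift after turn [31.72  7.48  1.83]
chan pose now [124.8 317.2 118.3]
```

View pics/w4.png

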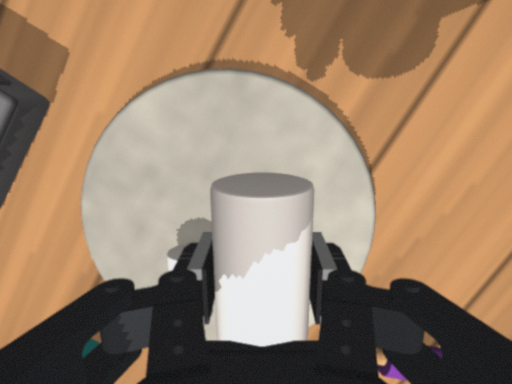

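The bottle is well centred: its back face is at tool x +36 mm, px (262,185). I'll tilt to the ramp and carry it above the upper half.

>>> send_rows:
  targets:
    - {"gripper": 1,"x": 0,"y": 0,"z": 0,"ax": 3.95,"ay": 0.57,"az": 5.21}
    - {"gripper": 1,"x": 0,"y": 0,"z": 0,"ax": 3.95,"ay": 0.57,"az": 5.21}
    - {"gripper": 1,"x": 0,"y": 0,"z": 0,"ax": 3.95,"ay": 0.57,"az": 5.21}
    - {"gripper": 1,"x": 2.88,"y": 0.68,"z": 0.17,"ax": 0,"ay": 0,"az": 0}
    - {"gripper": 1,"x": 2.88,"y": 0.68,"z": 0.17,"ax": 0,"ay": 0,"az": 0}

```text
clock: 8.52
position: [525.7, 57.2, 176.9]
ee_rot: [0.789, -0.606, 0.062, -0.08]
contact_force: [0.2, -0.2, -0.9]
gripper_width: 38.2
grasp_force: 60.9
```

>>> send_rows:
  targets:
    - {"gripper": 1,"x": 2.88,"y": 0.68,"z": 0.17,"ax": 0,"ay": 0,"az": 0}
    - {"gripper": 1,"x": 2.88,"y": 0.68,"z": 0.17,"ax": 0,"ay": 0,"az": 0}
    - {"gripper": 1,"x": 2.88,"y": 0.68,"z": 0.17,"ax": 0,"ay": 0,"az": 0}
    - {"gripper": 1,"x": 2.88,"y": 0.68,"z": 0.17,"ax": 0,"ay": 0,"az": 0}
    - {"gripper": 1,"x": 2.88,"y": 0.68,"z": 0.17,"ax": 0,"ay": 0,"az": 0}

```text
clock: 8.93
position: [533.0, -91.1, 161.7]
ee_rot: [0.788, -0.607, 0.062, -0.08]
contact_force: [0.5, 0.5, -1.0]
gripper_width: 38.5
grasp_force: 60.9
```

>>> send_rows:
  targets:
    - {"gripper": 1,"x": 2.88,"y": 0.68,"z": 0.17,"ax": 0,"ay": 0,"az": 0}
    - {"gripper": 1,"x": 2.88,"y": 0.68,"z": 0.17,"ax": 0,"ay": 0,"az": 0}
    - {"gripper": 1,"x": 2.88,"y": 0.68,"z": 0.17,"ax": 0,"ay": 0,"az": 0}
    - {"gripper": 1,"x": 2.88,"y": 0.68,"z": 0.17,"ax": 0,"ay": 0,"az": 0}
    - {"gripper": 1,"x": 0,"y": 0,"z": 0,"ax": 0,"ay": 0,"az": 0}

```text
clock: 9.35
position: [538.4, -211.3, 148.8]
ee_rot: [0.787, -0.609, 0.062, -0.08]
contact_force: [0.4, 0.0, -0.8]
gripper_width: 38.4
grasp_force: 60.9
```

>>> send_rows:
  targets:
    - {"gripper": 1,"x": 0,"y": 0,"z": 2,"ax": 0,"ay": 0,"az": 0}
    - {"gripper": 1,"x": 0,"y": 0,"z": 2,"ax": 0,"ay": 0,"az": 0}
    - {"gripper": 1,"x": 0,"y": 0,"z": 0,"ax": 0,"ay": 0,"az": 0}
    - {"gripper": 1,"x": 0,"y": 0,"z": 0,"ax": 0,"ay": 0,"az": 0}

```text
clock: 9.68
position: [546.2, -204.9, 110.5]
ee_rot: [0.788, -0.607, 0.061, -0.081]
contact_force: [-0.3, -0.6, -0.9]
gripper_width: 38.1
grasp_force: 60.9
```

```bash
cat >> r.py <<'E'
def chk():
    m=arm.camera_model('wrist');p,d=arm.get_image('wrist')
    P,p,ok=cloud('wrist',p,d,m);hsv=cv2.cvtColor(p,cv2.COLOR_RGB2HSV);H,S,V=[hsv[...,i] for i in range(3)]
    X=(P-ORG)@R.T
    g=X[ok&(H>32)&(H<48)&(S>130)];w=g[(g[:,2]>15)&(g[:,2]<45)&(g[:,0]>-60)]
    fl=g[(abs(g[:,0])<100)&(abs(g[:,1])<25)&(g[:,2]<12)]
    if len(w)>50: print('wall y',np.percentile(w[:,1],[2,5,50,95,98]).round(1),np.polyfit(w[:,0],w[:,1],1).round(3),'top z',np.percentile(w[:,2],98).round(1))
    if len(fl)>50: print('floor z',np.median(fl[:,2]))
    b=X[ok&(S<60)&(V>60)&(abs(X[...,0]-50)<19)&(X[...,1]>-60)&(X[...,1]<60)&(X[...,2]>5)&(X[...,2]<110)]
    if len(b)>50: print('bottle y',np.percentile(b[:,1],[.5,1,5,50,95]).round(1),'z',np.percentile(b[:,2],[2,50,98]).round(1))
E
python3 - <<'E'
from r import *
held();toramp(50,0.5,5.5);chk()
E
```

```text
white 16186 tool x [-23.4 -19.5  12.8  36.1  36.3] y [-17.9   0.2  18.3] z [-36.1 -32.7  -8.9]
cork 56 tool x [-22.  -21.  -10.   -8.9  -8.7] y [-19.8 -19.1  19.4] z [-38.1 -30.4 -18. ]
9.6833 [ 546.2 -204.9  110.5] [ 0.7883 -0.6068  0.0613 -0.0805] 38.05397946653259 [-0.30844142 -0.56606264 -0.94103855]
turn [ 0.24 -0.02  0.08] joint6 0.4686162911785488
world tgt [ 558.2 -202.3   60.3] shift after turn [ 0.01 -0.03  5.3 ]
chan pose now [49.7  0.6 58.5]
wall y [-42.4 -42.4 -41.5 -38.6 -38.5] [-1.0000e-03 -4.1003e+01] top z 36.1
floor z 0.04415521932479463
bottle y [-35.7 -35.7 -35.5 -12.6  20. ] z [67.4 91.1 94.3]
```

Centred: back face at −35.5, wall at −38.5. Lowering it and letting go.

>>> send_rows:
  targets:
    - {"gripper": 1,"x": 0,"y": 0,"z": 2,"ax": 0,"ay": 0,"az": 0}
    - {"gripper": 1,"x": 0,"y": 0,"z": 1.7,"ax": 0,"ay": 0,"az": 0}
    - {"gripper": 1,"x": 0,"y": 0,"z": 1,"ax": 0,"ay": 0,"az": 0}
    - {"gripper": 1,"x": 0,"y": 0,"z": 0.6,"ax": 0,"ay": 0,"az": 0}
    - {"gripper": 1,"x": 0,"y": 0,"z": 0,"ax": 0,"ay": 0,"az": 0}

```text
clock: 10.2
position: [558.4, -202.5, 60.3]
ee_rot: [0.788, -0.607, 0.063, -0.082]
contact_force: [-0.2, -0.2, -1.4]
gripper_width: 38.2
grasp_force: 60.9
```

>>> send_rows:
  targets:
    - {"gripper": 1,"x": 0,"y": 0,"z": 0,"ax": 0,"ay": 0,"az": 0}
    - {"gripper": 0.0,"x": 0,"y": 0,"z": 0,"ax": 0,"ay": 0,"az": 0}
    - {"gripper": -0.3,"x": 0,"y": 0,"z": 0,"ax": 0,"ay": 0,"az": 0}
    - {"gripper": -0.5,"x": 0,"y": 0,"z": 0,"ax": 0,"ay": 0,"az": 0}
    - {"gripper": -0.5,"x": 0,"y": 0,"z": 0,"ax": 0,"ay": 0,"az": 0}

```text
clock: 10.62
position: [558.9, -202.9, 61.8]
ee_rot: [0.788, -0.607, 0.065, -0.082]
contact_force: [0.3, -0.3, -0.2]
gripper_width: 64.4
grasp_force: 0.1
```

Run:
```python
from r import *
held();toramp(50,0.5,5.5)
```

```text
white 12855 tool x [-26.4 -21.   10.4  35.8  36.3] y [-6.4  8.3 23.2] z [-33.8 -31.4 -20.6]
10.6167 [ 558.9 -202.9   61.8] [ 0.7881 -0.6066  0.0646 -0.0823] 64.36745874982192 [ 0.30973739 -0.28259351 -0.24817897]
turn [ 0.04 -0.1   0.05] joint6 0.4834534548256796
world tgt [ 558.2 -202.3   60.3] shift after turn [-0.08  0.07  0.12]
chan pose now [50.7 -0.3  6.7]
```

The bottle lies in the channel against the downhill finger. Lifting away lets it roll.

>>> send_rows:
  targets:
    - {"gripper": -0.7,"x": 0,"y": 0,"z": -1,"ax": 0,"ay": 0,"az": 0}
    - {"gripper": -0.8,"x": 0,"y": 0,"z": -3,"ax": 0,"ay": 0,"az": 0}
    - {"gripper": -1,"x": 0,"y": 0,"z": -4,"ax": 0,"ay": 0,"az": 0}
    - {"gripper": -1,"x": 0,"y": 0,"z": -4,"ax": 0,"ay": 0,"az": 0}
    - {"gripper": -1,"x": 0,"y": 0,"z": 0,"ax": 0,"ay": 0,"az": 0}

```text
clock: 11.08
position: [538.1, -210.8, 188.6]
ee_rot: [0.788, -0.605, 0.072, -0.085]
contact_force: [0.7, 0.3, 0.1]
gripper_width: 85.5
grasp_force: 0.0
```

>>> send_rows:
  targets:
    - {"gripper": -1,"x": 0,"y": 0,"z": 0,"ax": 0,"ay": 0,"az": 0}
    - {"gripper": -1,"x": 0,"y": 0,"z": 0,"ax": 0,"ay": 0,"az": 0}
    - {"gripper": -1,"x": 0,"y": 0,"z": 0,"ax": 0,"ay": 0,"az": 0}
    - {"gripper": -1,"x": 0,"y": 0,"z": 0,"ax": 0,"ay": 0,"az": 0}
    - {"gripper": -1,"x": 0,"y": 0,"z": 0,"ax": 0,"ay": 0,"az": 0}

```text
clock: 11.5
position: [534.1, -208.8, 177.0]
ee_rot: [0.788, -0.607, 0.063, -0.081]
contact_force: [0.1, -0.0, -0.5]
gripper_width: 85.4
grasp_force: 0.0
```

```bash
cat >> r.py <<'E'
def onramp(n,fn=None):
    m=arm.camera_model(n);p,d=arm.get_image(n)
    if fn: cv2.imwrite(fn,p[:,:,::-1])
    P,p,ok=cloud(n,p,d,m);hsv=cv2.cvtColor(p,cv2.COLOR_RGB2HSV);H,S,V=[hsv[...,i] for i in range(3)]
    X=(P-ORG)@R.T
    M=ok&(S<60)&(V>90)&(abs(X[...,0])<140)&(abs(X[...,1])<70)&(X[...,2]>5)&(X[...,2]<60)
    nn,l,st,ce=cv2.connectedComponentsWithStats(M.astype(np.uint8))
    for i in range(1,nn):
        if st[i,4]>60:
            b=X[l==i];print(n,ce[i].round(),st[i,4],'x',np.percentile(b[:,0],[2,50,98]).round(1),'y',np.percentile(b[:,1],[1,99]).round(1),'z',np.percentile(b[:,2],[2,98]).round(1))
    g=X[ok&(H>32)&(H<48)&(S>130)];g=g[(g[:,0]<-97)&(g[:,0]>-115)&(g[:,2]>14)]
    if len(g)>10: print(' bar y',np.percentile(g[:,1],[2,98]).round(1),'z',np.percentile(g[:,2],[2,98]).round(1),np.polyfit(g[:,1],g[:,2],1).round(3))
E
python3 - <<'E'
from r import *
onramp('wrist','pics/w5.png');onramp('top')
s=arm.read_state();print(s['clock'],s['position'])
q=Ro.from_quat(s['ee_rot']);t=down(210.7)
print('turn',(q.inv()*t).as_rotvec(degrees=True).round(2),'shift after',(t.inv().apply(np.array([532,248.5,170])-s['position'])/10).round(2))
E
```

```text
wrist [430. 189.] 5418 x [-92.2 -70.  -57.2] y [-36.3  31.8] z [18.8 40.7]
 bar y [-62.   46.1] z [16.3 28.3] [1.0000e-03 2.4999e+01]
11.6 [ 534.30445397 -208.91323771  177.32723936]
turn [-11.75  -1.67 -15.82] shift after [-39.45 -23.15   0.73]
```

View pics/w5.png

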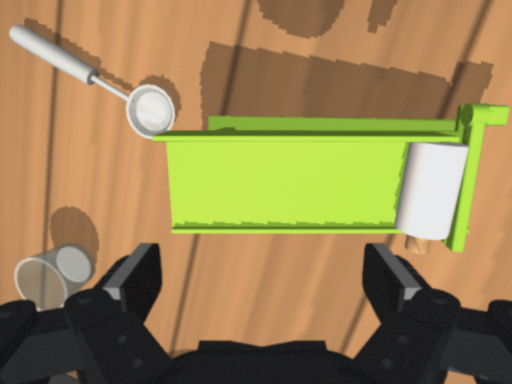

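The first bottle rests against the lowered bar at px (432,190), with its cork out over the low wall at (417,243). Now to bottle B.

>>> send_rows:
  targets:
    - {"gripper": -1,"x": 0,"y": 0,"z": 0,"ax": -3.92,"ay": -0.56,"az": -5.27}
    - {"gripper": -1,"x": 0,"y": 0,"z": 0,"ax": -3.92,"ay": -0.56,"az": -5.27}
    - {"gripper": -1,"x": 0,"y": 0,"z": 0,"ax": -3.92,"ay": -0.56,"az": -5.27}
    - {"gripper": -1,"x": -2.82,"y": -1.65,"z": 0.05,"ax": 0,"ay": 0,"az": 0}
    - {"gripper": -1,"x": -2.82,"y": -1.65,"z": 0.05,"ax": 0,"ay": 0,"az": 0}

```text
clock: 12.02
position: [534.6, -143.5, 176.0]
ee_rot: [0.868, -0.496, -0.0, 0.0]
contact_force: [-1.1, 0.5, 0.4]
gripper_width: 85.1
grasp_force: 0.0
```

>>> send_rows:
  targets:
    - {"gripper": -1,"x": -2.82,"y": -1.65,"z": 0.05,"ax": 0,"ay": 0,"az": 0}
    - {"gripper": -1,"x": -2.82,"y": -1.65,"z": 0.05,"ax": 0,"ay": 0,"az": 0}
    - {"gripper": -1,"x": -2.82,"y": -1.65,"z": 0.05,"ax": 0,"ay": 0,"az": 0}
    - {"gripper": -1,"x": -2.82,"y": -1.65,"z": 0.05,"ax": 0,"ay": 0,"az": 0}
    - {"gripper": -1,"x": -2.82,"y": -1.65,"z": 0.05,"ax": 0,"ay": 0,"az": 0}

```text
clock: 12.43
position: [532.9, 21.3, 174.5]
ee_rot: [0.869, -0.495, 0.001, -0.0]
contact_force: [0.3, -1.2, 0.7]
gripper_width: 85.3
grasp_force: 0.0
```

>>> send_rows:
  targets:
    - {"gripper": -1,"x": -2.82,"y": -1.65,"z": 0.05,"ax": 0,"ay": 0,"az": 0}
    - {"gripper": -1,"x": -2.82,"y": -1.65,"z": 0.05,"ax": 0,"ay": 0,"az": 0}
    - {"gripper": -1,"x": -2.82,"y": -1.65,"z": 0.05,"ax": 0,"ay": 0,"az": 0}
    - {"gripper": -1,"x": -2.82,"y": -1.65,"z": 0.05,"ax": 0,"ay": 0,"az": 0}
    - {"gripper": -1,"x": -2.82,"y": -1.65,"z": 0.05,"ax": 0,"ay": 0,"az": 0}

```text
clock: 12.85
position: [531.8, 184.7, 171.9]
ee_rot: [0.869, -0.495, 0.001, -0.0]
contact_force: [1.0, 0.1, -0.0]
gripper_width: 85.4
grasp_force: 0.0
```

>>> send_rows:
  targets:
    - {"gripper": -1,"x": -2.82,"y": -1.65,"z": 0.05,"ax": 0,"ay": 0,"az": 0}
    - {"gripper": -1,"x": -2.82,"y": -1.65,"z": 0.05,"ax": 0,"ay": 0,"az": 0}
    - {"gripper": -1,"x": 0,"y": 0,"z": 0,"ax": 0,"ay": 0,"az": 0}
    - {"gripper": -1,"x": 0,"y": 0,"z": 0,"ax": 0,"ay": 0,"az": 0}

```text
clock: 13.18
position: [531.4, 249.9, 170.3]
ee_rot: [0.87, -0.494, 0.001, 0.0]
contact_force: [-0.8, -0.4, 0.5]
gripper_width: 85.4
grasp_force: 0.0
```

Run:
```python
from r import *
s=bottles();print(s['clock'],s['position'],s['ee_rot'],s['gripper_width'])
print(delta((531,248.5,21.5),down(210.7)))
```

```text
white [ 8. 19.] 758 [742.1 238.3] [41.8 15.3] 86.3 zmax 68.8 ridge [739.1 236.6] -85.6
white [262. 177.] 4204 [529.5 252.8] [39.7 84.9] 31.2 zmax 59.2 ridge [534.1 244.9] -59.1
cork [262. 230.] 231 [510.4 284.6] [15.5 11.9] 30.5 zmax 48.0 ridge [510.2 284.7] 10.6
13.1833 [531.39527937 249.92853832 170.33881606] [ 8.69663110e-01 -4.93645315e-01  5.26091174e-04  3.19179529e-04] 85.41420368987511
(array([-1.00e-02,  4.00e-02,  1.49e+01]), array([ 0. , -0.1,  0.1]))
```

>>> send_rows:
  targets:
    - {"gripper": -1,"x": 0.15,"y": 0,"z": 3,"ax": 0,"ay": 0,"az": 0}
    - {"gripper": -1,"x": 0,"y": 0,"z": 4,"ax": 0,"ay": 0,"az": 0}
    - {"gripper": -1,"x": 0,"y": 0,"z": 4,"ax": 0,"ay": 0,"az": 0}
    - {"gripper": -1,"x": 0,"y": 0,"z": 2.7,"ax": 0,"ay": 0,"az": 0}
    - {"gripper": -1,"x": 0,"y": 0,"z": 1.1,"ax": 0,"ay": 0,"az": 0}

```text
clock: 13.65
position: [530.3, 243.7, 19.0]
ee_rot: [0.868, -0.496, -0.001, 0.004]
contact_force: [-0.6, -1.1, -0.1]
gripper_width: 85.5
grasp_force: 0.0
```

>>> send_rows:
  targets:
    - {"gripper": -1,"x": 0,"y": 0,"z": 0,"ax": 0,"ay": 0,"az": 0}
    - {"gripper": -1,"x": 0,"y": 0,"z": 0,"ax": 0,"ay": 0,"az": 0}
    - {"gripper": 1,"x": 0,"y": 0,"z": 0,"ax": 0,"ay": 0,"az": 0}
    - {"gripper": 1,"x": 0,"y": 0,"z": 0,"ax": 0,"ay": 0,"az": 0}
    - {"gripper": 1,"x": 0,"y": 0,"z": 0,"ax": 0,"ay": 0,"az": 0}

```text
clock: 14.07
position: [533.8, 247.8, 25.3]
ee_rot: [0.869, -0.495, 0.001, -0.002]
contact_force: [-0.0, 1.1, 0.6]
gripper_width: 51.5
grasp_force: 0.0
```

>>> send_rows:
  targets:
    - {"gripper": 1,"x": 0,"y": 0,"z": 0,"ax": 0,"ay": 0,"az": 0}
    - {"gripper": 1,"x": 0,"y": 0,"z": 0,"ax": 0,"ay": 0,"az": 0}
    - {"gripper": 1,"x": 0,"y": 0,"z": 0,"ax": 0,"ay": 0,"az": 0}
    - {"gripper": 1,"x": 0,"y": 0,"z": 0,"ax": 0,"ay": 0,"az": 0}

```text
clock: 14.4
position: [533.7, 247.8, 25.1]
ee_rot: [0.869, -0.495, 0.002, -0.002]
contact_force: [-0.3, 1.0, 5.9]
gripper_width: 38.2
grasp_force: 60.1
```

>>> send_rows:
  targets:
    - {"gripper": 1,"x": 0,"y": 0,"z": -1,"ax": 0,"ay": 0,"az": 0}
    - {"gripper": 1,"x": 0,"y": 0,"z": -3.5,"ax": 0,"ay": 0,"az": 0}
    - {"gripper": 1,"x": 0,"y": 0,"z": -4,"ax": 0,"ay": 0,"az": 0}
    - {"gripper": 1,"x": 0,"y": 0,"z": -4,"ax": 0,"ay": 0,"az": 0}
    - {"gripper": 1,"x": 0,"y": 0,"z": -4,"ax": 0,"ay": 0,"az": 0}

```text
clock: 14.82
position: [531.7, 246.7, 190.2]
ee_rot: [0.869, -0.495, 0.0, 0.0]
contact_force: [0.1, -0.1, -2.4]
gripper_width: 38.5
grasp_force: 60.6
```

>>> send_rows:
  targets:
    - {"gripper": 1,"x": 0,"y": 0,"z": 0,"ax": 0,"ay": 0,"az": 0}
    - {"gripper": 1,"x": 0,"y": 0,"z": 0,"ax": 0,"ay": 0,"az": 0}

```text
clock: 14.98
position: [533.3, 247.9, 191.7]
ee_rot: [0.869, -0.495, 0.002, -0.004]
contact_force: [0.1, -0.1, -3.0]
gripper_width: 37.9
grasp_force: 60.7
```

Run:
```python
from r import *
held(); toramp(50,0.5,60)
```

```text
white 16119 tool x [-25.9 -21.9  11.9  36.   36.2] y [-18.1   0.2  18.5] z [-33.1 -29.7  -5.3]
cork 51 tool x [-11.6 -11.3 -10.   -8.6  -8.1] y [-19.3  18.8  19.4] z [-38.8 -30.6 -21.9]
14.9833 [533.3 247.9 191.7] [ 0.869  -0.4948  0.0018 -0.0036] 37.93615808215703 [ 0.1456953  -0.06498316 -2.96371005]
turn [11.82  1.69 15.81] joint6 -0.1760271922855102
world tgt [ 547.3 -205.2  113.6] shift after turn [44.12 11.41  5.28]
chan pose now [164.1 441.7 112.8]
```

>>> send_rows:
  targets:
    - {"gripper": 1,"x": 0,"y": 0,"z": 0,"ax": 3.94,"ay": 0.56,"az": 5.27}
    - {"gripper": 1,"x": 0,"y": 0,"z": 0,"ax": 3.94,"ay": 0.56,"az": 5.27}
    - {"gripper": 1,"x": 0,"y": 0,"z": 0,"ax": 3.94,"ay": 0.56,"az": 5.27}
    - {"gripper": 1,"x": 2.76,"y": 0.71,"z": 0,"ax": 0,"ay": 0,"az": 0}
    - {"gripper": 1,"x": 2.76,"y": 0.71,"z": 0,"ax": 0,"ay": 0,"az": 0}

```text
clock: 15.45
position: [530.5, 189.2, 182.6]
ee_rot: [0.789, -0.606, 0.063, -0.08]
contact_force: [1.2, 0.3, -1.7]
gripper_width: 38.3
grasp_force: 60.8
```

>>> send_rows:
  targets:
    - {"gripper": 1,"x": 2.76,"y": 0.71,"z": 0,"ax": 0,"ay": 0,"az": 0}
    - {"gripper": 1,"x": 2.76,"y": 0.71,"z": 0,"ax": 0,"ay": 0,"az": 0}
    - {"gripper": 1,"x": 2.76,"y": 0.71,"z": 0,"ax": 0,"ay": 0,"az": 0}
    - {"gripper": 1,"x": 2.76,"y": 0.71,"z": 0,"ax": 0,"ay": 0,"az": 0}
    - {"gripper": 1,"x": 2.76,"y": 0.71,"z": 0,"ax": 0,"ay": 0,"az": 0}

```text
clock: 15.87
position: [532.9, 46.1, 175.8]
ee_rot: [0.788, -0.607, 0.063, -0.08]
contact_force: [0.5, 0.6, -1.0]
gripper_width: 38.1
grasp_force: 60.8
```

>>> send_rows:
  targets:
    - {"gripper": 1,"x": 2.76,"y": 0.71,"z": 0,"ax": 0,"ay": 0,"az": 0}
    - {"gripper": 1,"x": 2.76,"y": 0.71,"z": 0,"ax": 0,"ay": 0,"az": 0}
    - {"gripper": 1,"x": 2.76,"y": 0.71,"z": 0,"ax": 0,"ay": 0,"az": 0}
    - {"gripper": 1,"x": 2.76,"y": 0.71,"z": 0,"ax": 0,"ay": 0,"az": 0}
    - {"gripper": 1,"x": 2.76,"y": 0.71,"z": 0,"ax": 0,"ay": 0,"az": 0}

```text
clock: 16.28
position: [534.6, -95.7, 168.5]
ee_rot: [0.788, -0.607, 0.062, -0.081]
contact_force: [0.8, 0.5, -1.1]
gripper_width: 38.0
grasp_force: 60.8
```

>>> send_rows:
  targets:
    - {"gripper": 1,"x": 2.76,"y": 0.71,"z": 0,"ax": 0,"ay": 0,"az": 0}
    - {"gripper": 1,"x": 2.76,"y": 0.71,"z": 0,"ax": 0,"ay": 0,"az": 0}
    - {"gripper": 1,"x": 2.76,"y": 0.71,"z": 0,"ax": 0,"ay": 0,"az": 0}
    - {"gripper": 1,"x": 2.76,"y": 0.71,"z": 0,"ax": 0,"ay": 0,"az": 0}
    - {"gripper": 1,"x": 0,"y": 0,"z": 0,"ax": 0,"ay": 0,"az": 0}

```text
clock: 16.7
position: [536.4, -211.8, 162.3]
ee_rot: [0.787, -0.609, 0.062, -0.081]
contact_force: [0.4, 0.2, -1.9]
gripper_width: 38.6
grasp_force: 60.8
```

>>> send_rows:
  targets:
    - {"gripper": 1,"x": 0,"y": 0,"z": 2.6,"ax": 0,"ay": 0,"az": 0}
    - {"gripper": 1,"x": 0,"y": 0,"z": 2.6,"ax": 0,"ay": 0,"az": 0}
    - {"gripper": 1,"x": 0,"y": 0,"z": 0,"ax": 0,"ay": 0,"az": 0}
    - {"gripper": 1,"x": 0,"y": 0,"z": 0,"ax": 0,"ay": 0,"az": 0}

```text
clock: 17.03
position: [546.4, -204.9, 111.7]
ee_rot: [0.788, -0.607, 0.061, -0.081]
contact_force: [0.6, -0.3, -0.4]
gripper_width: 38.5
grasp_force: 60.8
```

Run:
```python
from r import *
held(); toramp(50,0.5,8.5);chk()
```

```text
white 15938 tool x [-25.5 -21.7  11.6  36.   36.2] y [-17.9   0.2  18.3] z [-33.1 -29.8  -6.4]
cork 58 tool x [-21.3 -20.7 -10.   -9.   -8.8] y [-19.7 -19.1  19.3] z [-38.4 -29.3 -15.4]
17.0333 [ 546.4 -204.9  111.7] [ 0.7883 -0.6068  0.0611 -0.0807] 38.53619685134661 [ 0.57720635 -0.29070126 -0.39605512]
turn [ 0.19 -0.01  0.08] joint6 0.46883742953399793
world tgt [ 557.6 -202.5   63.2] shift after turn [-0.01  0.05  5.14]
chan pose now [50.5  0.4 59.9]
wall y [-42.4 -42.4 -41.5 -38.6 -38.4] [-1.0000e-03 -4.0989e+01] top z 36.1
floor z 0.03467961564304273
bottle y [-35.9 -35.8 -35.6 -11.4  22.1] z [66.3 89.7 92.9]
```

Aligned as before. I'll lower it 5.1 cm, release and lift.

>>> send_rows:
  targets:
    - {"gripper": 1,"x": 0,"y": 0,"z": 2,"ax": 0,"ay": 0,"az": 0}
    - {"gripper": 1,"x": 0,"y": 0,"z": 1.6,"ax": 0,"ay": 0,"az": 0}
    - {"gripper": 1,"x": 0,"y": 0,"z": 1,"ax": 0,"ay": 0,"az": 0}
    - {"gripper": 1,"x": 0,"y": 0,"z": 0.5,"ax": 0,"ay": 0,"az": 0}
    - {"gripper": 1,"x": 0,"y": 0,"z": 0,"ax": 0,"ay": 0,"az": 0}

```text
clock: 17.55
position: [558.7, -202.7, 64.2]
ee_rot: [0.788, -0.607, 0.064, -0.082]
contact_force: [-0.9, 0.1, -1.1]
gripper_width: 38.3
grasp_force: 60.8
```

>>> send_rows:
  targets:
    - {"gripper": 1,"x": 0,"y": 0,"z": 0,"ax": 0,"ay": 0,"az": 0}
    - {"gripper": 0.0,"x": 0,"y": 0,"z": 0,"ax": 0,"ay": 0,"az": 0}
    - {"gripper": -0.3,"x": 0,"y": 0,"z": 0,"ax": 0,"ay": 0,"az": 0}
    - {"gripper": -0.5,"x": 0,"y": 0,"z": 0,"ax": 0,"ay": 0,"az": 0}
    - {"gripper": -0.5,"x": 0,"y": 0,"z": 0,"ax": 0,"ay": 0,"az": 0}

```text
clock: 17.97
position: [559.0, -203.0, 65.2]
ee_rot: [0.788, -0.607, 0.065, -0.083]
contact_force: [-0.4, -0.5, -0.3]
gripper_width: 63.7
grasp_force: 0.1
```

>>> send_rows:
  targets:
    - {"gripper": -0.7,"x": 0,"y": 0,"z": -1,"ax": 0,"ay": 0,"az": 0}
    - {"gripper": -0.8,"x": 0,"y": 0,"z": -3,"ax": 0,"ay": 0,"az": 0}
    - {"gripper": -1,"x": 0,"y": 0,"z": -4,"ax": 0,"ay": 0,"az": 0}
    - {"gripper": -1,"x": 0,"y": 0,"z": -4,"ax": 0,"ay": 0,"az": 0}
    - {"gripper": -1,"x": 0,"y": 0,"z": 0,"ax": 0,"ay": 0,"az": 0}

```text
clock: 18.38
position: [538.1, -211.0, 192.2]
ee_rot: [0.788, -0.605, 0.072, -0.085]
contact_force: [1.1, -0.1, 0.2]
gripper_width: 85.2
grasp_force: 0.0
```

>>> send_rows:
  targets:
    - {"gripper": -1,"x": 0,"y": 0,"z": 0,"ax": 0,"ay": 0,"az": 0}
    - {"gripper": -1,"x": 0,"y": 0,"z": 0,"ax": 0,"ay": 0,"az": 0}
    - {"gripper": -1,"x": 0,"y": 0,"z": 0,"ax": 0,"ay": 0,"az": 0}
    - {"gripper": -1,"x": 0,"y": 0,"z": 0,"ax": 0,"ay": 0,"az": 0}
    - {"gripper": -1,"x": 0,"y": 0,"z": 0,"ax": 0,"ay": 0,"az": 0}

```text
clock: 18.8
position: [534.1, -209.0, 180.4]
ee_rot: [0.788, -0.607, 0.063, -0.082]
contact_force: [-0.1, -0.8, -0.1]
gripper_width: 85.4
grasp_force: 0.0
```

>>> send_rows:
  targets:
    - {"gripper": -1,"x": 0,"y": 0,"z": 0,"ax": 0,"ay": 0,"az": 0}
    - {"gripper": -1,"x": 0,"y": 0,"z": 0,"ax": 0,"ay": 0,"az": 0}
    - {"gripper": -1,"x": 0,"y": 0,"z": 0,"ax": 0,"ay": 0,"az": 0}
    - {"gripper": -1,"x": 0,"y": 0,"z": 0,"ax": 0,"ay": 0,"az": 0}
    - {"gripper": -1,"x": 0,"y": 0,"z": 0,"ax": 0,"ay": 0,"az": 0}

```text
clock: 19.22
position: [534.6, -209.1, 181.7]
ee_rot: [0.788, -0.607, 0.064, -0.082]
contact_force: [0.0, 0.2, 0.3]
gripper_width: 85.1
grasp_force: 0.0
```

Run:
```python
from r import *
onramp('wrist','pics/w6.png');print(arm.read_state()['clock'])
```

```text
wrist [407. 189.] 9948 x [-92.1 -56.  -20.7] y [-36.1  32.4] z [23.4 40.7]
 bar y [-62.3  46.7] z [16.5 28.3] [8.000e-03 2.535e+01]
19.2667
```

View pics/w6.png

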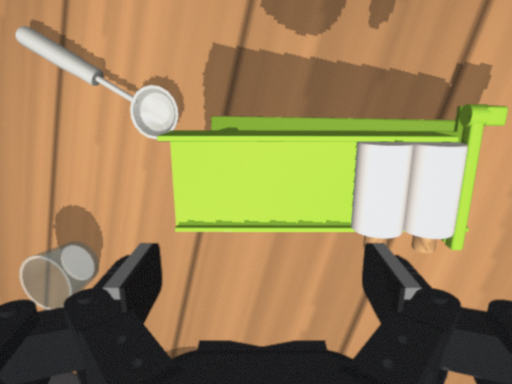

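Both bottles lie side by side against the lowered bar at px (384,190) and (437,190). Their corks stick out over the low wall, and the spoon and tealight are undisturbed.

```bash
python3 -c "
from bench import arm
print(arm.job_done())"
```

```text
the job is handed in; nothing more can be done
None
```

The stop bar is down, both white corked bottles rest in a row behind it with their necks over the low wall, and the job was handed in at about 19 s; no verdict came back.

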